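Sort screw spindles by thread hand on a gauge of right-hand test nuts

ROBOT

A 7-joint arm with a two-finger parallel gripper is mounted at the origin on the work surface. World frame = base frame: x ahead of the robot, y to its left, z up, the work surface at z = 0. Lengths are in m, angles in rad, forces in N, time in s.
With the tool pointing down it reaches from about 0.4 to 0.85 m from the base axis. Payload 4.5 kg.
Tool frame: the origin (TCP) lies at the very end of the fingers, on their centre line; the grasp point (between the pads) lies 19 mm behind it (env.tcp_to_grasp is the y of the grasp point in the tool frame, in m); y points along the fingers, z is the direction in which the jaws open and shut, and the axes are right-handed (so a half turn about y gives the same grasp; the last joint's range is limited). The gripper opens to 88 mm and grips with 3 to 60 N. Pads are 18 mm wide; open, the fingers measure 123 mm over their backs; the gripper's body (75 mm by 187 mm) begins 45 mm behind the grasp point.
Start: joints at [1.172, 0.689, -0.195, 1.565, 0.157, 0.902, -0.215], TCP at [0.262, -0.567, 0.207] pointing down, gripper open.
Joint ranges: [-3.01, 3.01], [-0.46, 2.08], [-1.47, 1.51], [0.13, 2.56], [-1, 4.14], [0.04, 2.09], [-2.66, 2.66]. Speed limits (rad/s): [2.57, 2.57, 3.14, 3.14, 3.14, 3.14, 3.14].

INTERFACE

Orientations are given as [roll, pitch, yaw] about the fixed x, y, z axes, in that order (R = Rz(yaw) Ry(pitch) Rx(roll)).
In Python, from station import env, imaging, sign_off gives the robot as it stands.
- The arm moves only by the shell command python3 -m jog 'ROWS' [FORCE]. ROWS is JSON, a list of rows, each a list of 5 numbers: the shift along the tool's x, y, z in m, then the turn about the tool's y in degrees, then the closure, from 0 (fully open) to 1 (shut). In form: [[dx, dy, dz, yaw, gripper], ...]. A call has exactly 8 rows; each row is the pose to reach, as a shift and turn from the pose commanded when the call began, along the tool's axes at that moment; what a row does not reach only later rows make up. A row lasts 1/12 s, in which the tool goes at most 41.7 mm and 7.16 degrees, less where a joint would pass 70% of its speed; a pose out of reach is approached as far as the arm can. A call with a gripper value outside its range is refused whole. The fingers move at their own pace and stop on an object; FORCE is the grip in N (left out, the last holds). Time passes only in rows, so rows that repeat a pose let the fingers close, or fill a call up. It gives the time, the measured TCP pose, the force and the opening at its end, in the units of the state.
- env.read_state(): the state, without advancing time (a new reading comes with each control period).
- imaging.get_image(name): name is "side" or "top"; returns the picture (420x560x3 uint8, red, green, blue); there is no depth.
- imaging.get_calibration(name): a dict with "fx", "fy", "cx", "cy" (pixels), "dist" ([k1, k2, p1, p2, k3] as OpenCV has them; the pictures are not rectified), "cam_to_world" (4x4, takes a point from camera to world coordinates). Camera axes: x right, y up, looking along -z (the intrinsics and any distortion apply to the point x, -y, -z); pixel columns grow to the right and rows downward; lengths in m; the calibration is good to about 2 mm. A picture is of the moment at which its call begins. get_calibration takes no time and is no camera call.
- sign_off(): hands the job in, once; it reports no verdict.
The state is a dict: "time_s": time; "q": joint angles; "dq": joint speeds; "joint_efforts": joint torques, N m; "tool_pos": TCP position; "orientation": TCP orientation; "wrist_force": force on the tool from outside, world axes, zero at the start; "ft_torque": the same for the moment, N m; "gripper_width": opening from 0.0 (shut) to 1.0 (fully open).
Only numpy, scipy, OpenCV 4.12 (cv2) and the standard library are available. Lean on these libraries where they do the work, as an engineer would, in place of code of your own. Each camera call takes 0.05 s, during which the arm holds its last target.

TASK

Three screw spindles stand loosely in the three right-hand test nuts of the gauge; try each one. Screw every spindle with a right-hand thread fully home, until its flange sits on the nut, and leave it there; a left-hand spindle only bites a few millimetres and never goes home, so take it out and leave it in the grey tray. Leave the spray can, the tape roll and the wrench where they are.

Things in the scene. Friction and masses are not known exactly. Their poses are not given: they have to be found in the camera images.
- gauge: Steel bar fixed to the bench, 56 x 278 x 22 mm, long along its y, carrying three upright right-hand test nuts: tubes 43 mm in outer diameter, rim 65 mm above the bench, 90 mm apart along y, the middle one over the origin. A snug bore under each thread keeps a spindle upright. A spindle fully home has its tip 3.6 mm above the bench. Origin: underside centre.
- nut0 (a point): Centre of the rim of the nut at gauge y = -90 mm, z up. In any nut: turned clockwise seen from above, a right-hand spindle goes down 1 mm per 10 degrees after the first 10 to 25 idle degrees; home is 18 mm down, some 200 degrees in all. The thread is loose (8 mm of up-and-down play): the spindle sinks by its own weight when let go.
- nut1 (a point): Centre of the rim of the middle nut, z up. In any nut: turned about 50 degrees anticlockwise from the start, a right-hand spindle clicks past its thread start and sinks about 11 mm when let go, then screws on clockwise. A left-hand one sinks 8 mm at most whichever way it is turned, rises again as it is turned on, and always lifts straight out.
- nut2 (a point): Centre of the rim of the nut at gauge y = +90 mm, z up.
- spindle_a: Steel screw spindle, thread hand unknown, standing unscrewed in a nut. From the tip up: plain shank 20 mm thick (0-42 mm), coarse two-start thread 29 mm thick (42-61 mm), flange 40 mm wide, 4 mm thick (underside 61.4 mm), round knurled grip 32 mm wide (65.4-99.4 mm). 240 g. Origin: centre of the tip's underside; z along the axis to the head. At the start the flange is 18 mm above the nut's rim.
- spindle_b: Steel screw spindle, thread hand unknown, standing unscrewed in a nut. From the tip up: plain shank 20 mm thick (0-42 mm), coarse two-start thread 29 mm thick (42-61 mm), flange 40 mm wide, 4 mm thick (underside 61.4 mm), round knurled grip 32 mm wide (65.4-99.4 mm). 240 g. Origin: centre of the tip's underside; z along the axis to the head. At the start the flange is 18 mm above the nut's rim.
- spindle_c: Steel screw spindle, thread hand unknown, standing unscrewed in a nut. From the tip up: plain shank 20 mm thick (0-42 mm), coarse two-start thread 29 mm thick (42-61 mm), flange 40 mm wide, 4 mm thick (underside 61.4 mm), round knurled grip 32 mm wide (65.4-99.4 mm). 240 g. Origin: centre of the tip's underside; z along the axis to the head. At the start the flange is 18 mm above the nut's rim.
- spindle_a_head (a point): A point on the axis of spindle_a's knurled grip, 88.4 mm from its tip.
- spindle_b_head (a point): The same point of spindle_b.
- spindle_c_head (a point): The same point of spindle_c.
- tray: Grey painted open tray 200 x 150 mm, 45 mm high, walls and floor 4 mm, fixed, at the left or right of the gauge. Origin: underside centre; long side along its x.
- carton: Open cardboard box 180 x 130 mm, 70 mm high, full of rubber feet, fixed, on the other side of the gauge from the tray. Origin: underside centre. Not for spindles.
- spray_can: Bystander: plain aluminium spray can, 52 mm in diameter, 150 mm tall, upright beyond the gauge. Origin: underside centre.
- tape_roll: Bystander: roll of brown tape lying flat on the robot's side of the gauge, 96 mm in diameter, 25 mm high. Origin: underside centre.
- wrench: Bystander: steel wrench 170 mm long lying beyond the gauge. Origin: under its middle.
Mind the look-alikes: they are no part of the job. Leave any orange look-alike of the spindle_a alone.

How it is judged:
By the outcome, as a careful person would: the job done as asked, in the order asked, and still so for the second after the job is handed in, with the robot touching nothing.
It also fails if it takes over 72 s, if anything falls off the work surface, if the arm or the gripper's body presses on something with over 40 N, if the wrist force passes 120 N, or if a joint passes its speed limit or range.

## Working session

There is one attempt and no reset: what is moved stays moved. The work goes in short steps, Python scripts to look and compute and a shell command to move; the robot and the scene stay as the last step left them, time stands still between calls to the robot, and variables do not carry over. Pictures are saved under pics/ and viewed, and the job is handed in when it is done.

```bash
ls; mkdir -p pics; python3 - <<'E'
from station import env, imaging
import cv2
for n in("side","top"):
    im=imaging.get_image(n); cv2.imwrite(f"pics/{n}0.png",im[:,:,::-1])
    c=imaging.get_calibration(n); print(n,{k:(v if k!='cam_to_world' else [[round(float(x),3) for x in r] for r in v]) for k,v in c.items()})
s=env.read_state(); print(s); print(env.tcp_to_grasp)
E
```

```text
pics
side {'fx': 418.03159977630344, 'fy': 418.03159977630344, 'cx': 280.21924645818837, 'cy': 206.58857027486573, 'dist': array([0.03661062, 0.        , 0.        , 0.        , 0.        ]), 'cam_to_world': [[-1.0, -0.006, -0.022, 0.533], [-0.012, -0.662, 0.75, 0.637], [-0.019, 0.75, 0.662, 0.67], [0.0, 0.0, 0.0, 1.0]]}
top {'fx': 521.8562169106762, 'fy': 521.8562169106762, 'cx': 275.5860240190589, 'cy': 209.53768339626956, 'dist': array([-0.1513831,  0.       ,  0.       ,  0.       ,  0.       ]), 'cam_to_world': [[-0.006, 0.993, -0.117, 0.431], [-1.0, -0.003, 0.028, 0.021], [0.027, 0.117, 0.993, 1.36], [0.0, 0.0, 0.0, 1.0]]}
{'time_s': 0.1, 'q': array([ 1.1718293 ,  0.6898907 , -0.19451705,  1.56618279,  0.15729728,
        0.9024957 , -0.21508561]), 'dq': array([ 1.31204617e-03, -8.69484748e-04,  6.43288413e-04, -4.15076291e-03,
        2.39246603e-03,  9.95082591e-05,  5.36758426e-04]), 'joint_efforts': array([-3.05907815e-03, -5.28504002e+01, -1.27127666e+00, -1.53839582e+01,
       -5.25293592e-02,  2.00318274e-03,  4.97040719e-05]), 'tool_pos': array([ 0.26182698, -0.56686746,  0.20651132]), 'orientation': array([-1.57237906e+00, -1.13663244e-04, -2.70874590e+00]), 'wrist_force': array([ 0.60996391,  0.34809682, -0.8940576 ]), 'ft_torque': array([-0.01950711,  0.05971084, -0.00652219]), 'gripper_width': 0.9961369945515777}
-0.0187
```

View pics/side0.png

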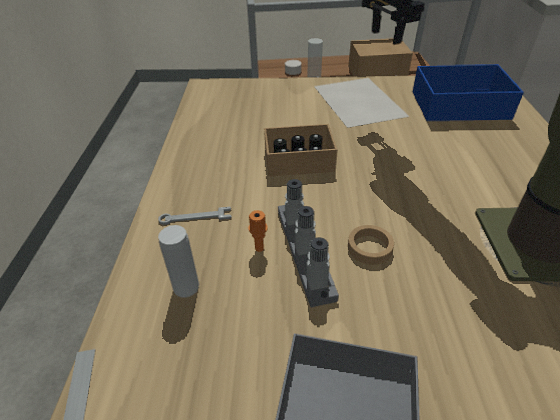

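View pics/top0.png

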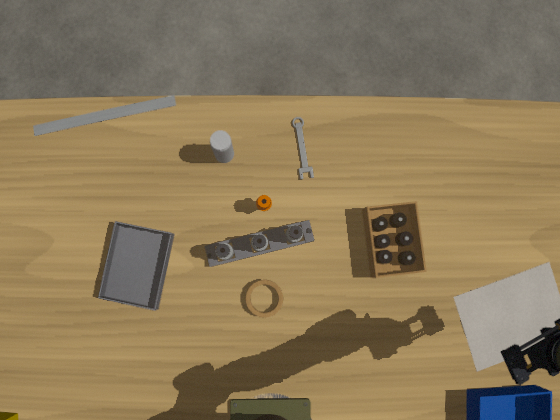

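```bash
cat > h.py <<'E'
import numpy as np, cv2
from station import env, imaging
def cal(n):
    c=imaging.get_calibration(n)
    K=np.array([[c['fx'],0,c['cx']],[0,c['fy'],c['cy']],[0,0,1]]);return K,np.array(c['dist'],float),np.array(c['cam_to_world'])
def ray(n,px):
    K,d,T=cal(n); p=cv2.undistortPoints(np.array([[px]],float),K,d)[0,0]
    v=T[:3,:3]@np.array([p[0],-p[1],-1]); return T[:3,3],v
def onz(n,px,z):
    o,v=ray(n,px); return o+v*(z-o[2])/v[2]
def proj(n,P):
    K,d,T=cal(n); P=np.asarray(P,float); q=T[:3,:3].T@(P-T[:3,3])
    return cv2.projectPoints(np.array([[q[0],-q[1],-q[2]]]),np.zeros(3),np.zeros(3),K,d)[0][0,0]
def shot(n,name,box=None,s=1):
    im=imaging.get_image(n); 
    if box: x0,y0,x1,y1=box; im=im[y0:y1,x0:x1]
    im=cv2.resize(im,None,fx=s,fy=s,interpolation=cv2.INTER_CUBIC)
    cv2.imwrite('pics/'+name+'.png',im[:,:,::-1])
def crop(src,name,box,s):
    im=cv2.imread('pics/'+src+'.png');x0,y0,x1,y1=box
    cv2.imwrite('pics/'+name+'.png',cv2.resize(im[y0:y1,x0:x1],None,fx=s,fy=s,interpolation=cv2.INTER_CUBIC))
E
python3 - <<'E'
from h import *
crop('top0','tc',(195,185,325,275),6)
crop('side0','sc',(240,170,350,310),4)
for p in [(206,262),(315,241),(308,221),(205,247)]: print(p,onz('top',p,.022))
for p in [(117,222),(173,234),(157,309),(98,297)]: print('tray',p,onz('top',p,.045))
E
```

```text
(206, 262) [0.45489384 0.16153409 0.022     ]
(315, 241) [ 0.50736451 -0.11801755  0.022     ]
(308, 221) [ 0.55913814 -0.10061773  0.022     ]
(205, 247) [0.49321747 0.16431551 0.022     ]
tray (117, 222) [0.55585263 0.38771549 0.045     ]
tray (173, 234) [0.52511446 0.24319301 0.045     ]
tray (157, 309) [0.33705788 0.28177801 0.045     ]
tray (98, 297) [0.36585195 0.43300978 0.045     ]
```

View pics/tc.png

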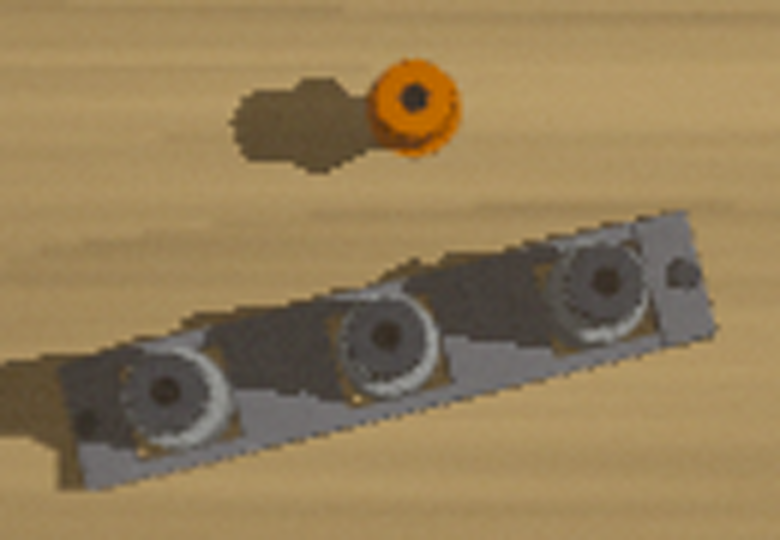

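View pics/sc.png

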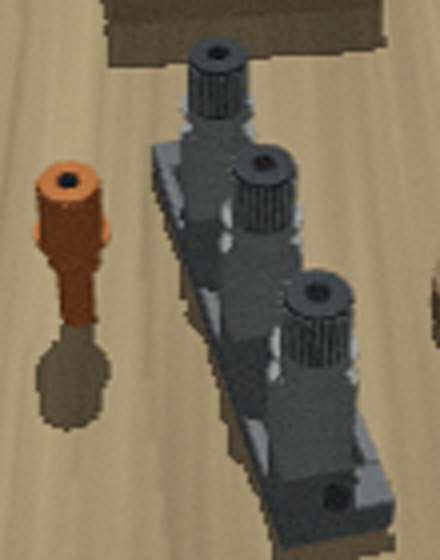

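Candidates: the three grey grips in the gauge, at top pixels (222,250), (259,241) and (296,232). Look-alikes are the orange spindle at (264,201), not to be touched, and the black rubber feet in the carton at about (395,240). The crop confirms the three grey grips, each with a centre hole, standing in the nuts.

```bash
python3 - <<'E'
from h import *
def tri(a,b):
    A,B=ray('top',a),ray('side',b); u,v=A[1],B[1]
    s=np.linalg.lstsq(np.c_[u,-v],B[0]-A[0],rcond=None)[0]
    p,q=A[0]+s[0]*u,B[0]+s[1]*v; return (p+q)/2,np.linalg.norm(p-q)
t=[(195+x/6-.4,185+y/6-.4) for x,y in[(165,392),(387,337),(605,281)]]
s=[(240+x/4-.4,170+y/4-.4) for x,y in[(319,293),(265,163),(218,52)]]
P=[]
for a,b in zip(t,s):
    X,e=tri(a,b); print('tri',X.round(4),'gap',round(e,4),'top@.121',onz('top',a,.121).round(4),'side@.121',onz('side',b,.121).round(4)); P.append((onz('top',a,.121)+onz('side',b,.121))/2)
P=np.array(P); d=P[0]-P[2]; print(P.round(4),np.linalg.norm(P[0]-P[1]),np.linalg.norm(P[1]-P[2]), 'axis deg',np.degrees(np.arctan2(d[1],d[0])))
print('orange',onz('top',(264,201),.099), 'can',onz('top',(221,138),.15),'can base side',onz('side',(184,290),0))
E
```

```text
tri [0.4808 0.1132 0.1204] gap 0.0016 top@.121 [0.4816 0.1131 0.121 ] side@.121 [0.4801 0.1139 0.121 ]
tri [0.5022 0.0254 0.1205] gap 0.0017 top@.121 [0.503  0.0253 0.121 ] side@.121 [0.5014 0.0261 0.121 ]
tri [ 0.5241 -0.0612  0.1219] gap 0.0014 top@.121 [ 0.5248 -0.0613  0.121 ] side@.121 [ 0.5234 -0.0622  0.121 ]
[[ 0.4808  0.1135  0.121 ]
 [ 0.5022  0.0257  0.121 ]
 [ 0.5241 -0.0617  0.121 ]] 0.09034159977529077 0.09012830325613416 axis deg 103.87248863600844
orange [0.6011709  0.01318833 0.099     ] can [0.74580474 0.11524028 0.15      ] can base side [0.74356245 0.12535973 0.        ]
```

```bash
cat > st.py <<'E'
from h import *
s=env.read_state();o=s['orientation'];p=s['tool_pos'];y=o[2]
print('t',round(s['time_s'],2),'p',p.round(4),'rpy',np.degrees(o).round(1),'q',s['q'].round(2),'F',s['wrist_force'].round(1),'M',s['ft_torque'].round(2),'w',round(s['gripper_width']*88,1))
import sys
N={'0':(.5241,-.0617),'1':(.5022,.0257),'2':(.4808,.1135)}
for a in sys.argv[1:]:
    t=N.get(a) or tuple(map(float,a.split(',')))
    dx,dy=t[0]-p[0],t[1]-p[1]
    print(a,'tool dx',round(dx*np.cos(y)+dy*np.sin(y),4),'dz',round(-dx*np.sin(y)+dy*np.cos(y),4))
E
python3 -m jog '[[-0.02,0,-0.016,0,0],[-0.05,0,-0.039,0,0],[-0.08,0,-0.062,0,0],[-0.11,0,-0.085,0,0],[-0.14,0,-0.109,0,0],[-0.17,0,-0.132,0,0],[-0.20,0,-0.155,0,0],[-0.23,0,-0.178,0,0]]' 30; python3 st.py 0
```

```text
time_s: 0.77
tool_pos: [0.3966, -0.3075, 0.2071]
orientation: [-1.571, -0.0, -2.709]
wrist_force: [0.4, 0.6, -0.5]
gripper_width: 0.999
t 0.77 p [ 0.3966 -0.3075  0.2071] rpy [ -90.    -0.  -155.2] q [ 0.68  0.53 -0.17  1.93  0.14  0.69 -0.71] F [ 0.4  0.6 -0.5] M [-0.01 -0.02  0.  ] w 87.9
0 tool dx -0.2189 dz -0.1697
```

```bash
python3 -m jog '[[-0.03,0,-0.023,-7,0],[-0.06,0,-0.046,-14,0],[-0.09,0,-0.070,-21,0],[-0.12,0,-0.093,-28,0],[-0.15,0,-0.116,-35,0],[-0.18,0,-0.139,-42,0],[-0.21,0,-0.163,-49,0],[-0.219,0,-0.170,-56,0]]'>/dev/null
python3 -m jog '[[0,0,0,-7,0],[0,0,0,-14,0],[0,0,0,-21,0],[0,0,0,-28,0],[0,0,0,-35,0],[0,0,0,-42,0],[0,0,0,-49,0],[0,0,0,-56,0]]'>/dev/null;  python3 st.py 0
```

```text
t 2.1 p [ 0.5235 -0.0633  0.2069] rpy [-90.    0.  -42.9] q [ 0.47  0.64 -0.72  1.84  0.54  0.86  0.31] F [ 0.1  0.1 -0.9] M [-0.02 -0.14  0.06] w 88.1
0 tool dx -0.0007 dz 0.0016
```

```bash
python3 -m jog '[[0,0.01,0.001,-7,0],[0,0.02,0.001,-14,0],[0,0.03,0.001,-21,0],[-0.0005,0.04,0.0015,-28,0],[-0.0005,0.05,0.0015,-35,0],[-0.0005,0.06,0.0015,-42,0],[-0.0005,0.06,0.0015,-49,0],[-0.0005,0.06,0.0015,-56,0]]'>/dev/null
python3 st.py 0; python3 - <<'E'
from h import *
shot('side','s1',(220,130,400,310),3)
E
```

```text
t 2.77 p [ 0.5237 -0.062   0.1462] rpy [-90.    0.1  13.1] q [ 0.55  0.8  -0.91  1.9   0.82  0.87  1.01] F [-1.1  0.7  0.1] M [ 0.07 -0.15 -0.03] w 87.7
0 tool dx 0.0005 dz 0.0002
```

View pics/s1.png

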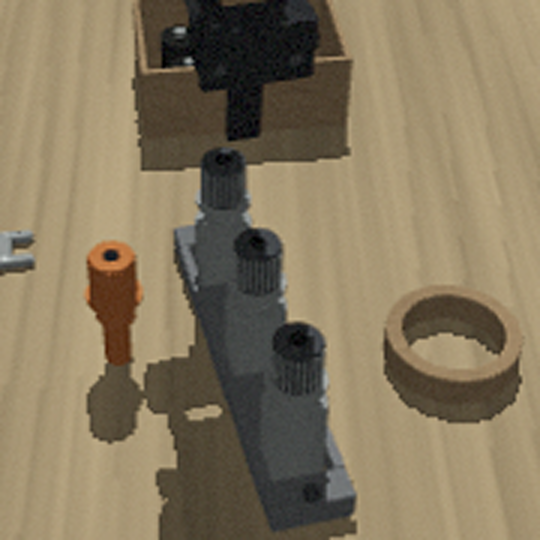

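```bash
python3 - <<'E'
from h import *
for P in [(.5137,-.017,.146),(.5336,-.105,.146),(.5237,-.062,.146),(.5241,-.0617,.121)]: print((proj('side',P)-[220,130])*3)
E
```

```text
[237.73074535 170.07065722]
[207.41725323  93.67304504]
[221.90618679 129.55443174]
[221.25608402 158.20951662]
```

```bash
python3 - <<'E'
from h import *
shot('side','s2',(220,60,400,240),3)
shot('top','t2',(195,160,345,290),5)
print((proj('top',(.5137,-.017,.146))-[195,160])*5,(proj('top',(.5336,-.105,.146))-[195,160])*5)
E
```

```text
[411.06959336 377.39691784] [598.63088837 333.99058703]
```

View pics/s2.png

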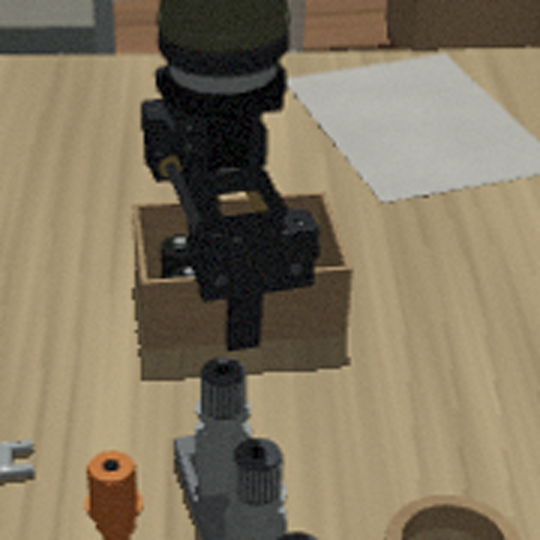

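View pics/t2.png

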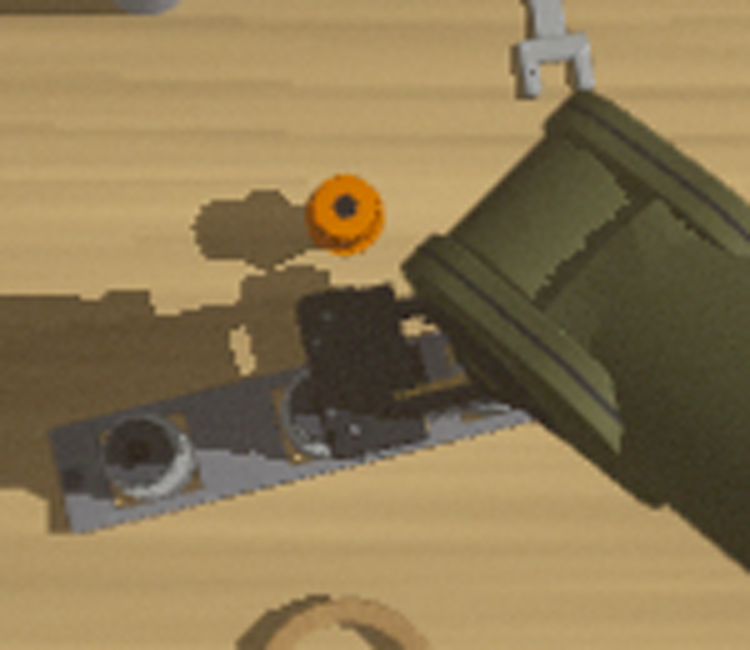

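```bash
python3 - <<'E'
from h import *
print(onz('side',(301,176),.146)); o,v=ray('side',(301,176))
for y in(-.017,-.01,0): print(o+v*(y-o[1])/v[1])
E
python3 -m jog '[[0.0005,0.008,0,0,0],[0.0005,0.016,0,0,0],[0.0005,0.024,0,0,0],[0.0005,0.032,0,0,0],[0.0005,0.040,0,0,0],[0.0005,0.046,0,0,0],[0.0005,0.052,0,0,0],[0.0005,0.052,0,0,0]]'>/dev/null; python3 st.py 0;  python3 - <<'E'
from h import *
shot('side','s3',(220,80,400,260),3)
E
```

```text
[ 0.50932325 -0.05215858  0.146     ]
[ 0.51055607 -0.017       0.17275359]
[ 0.51080153 -0.01        0.17808017]
[0.51115217 0.         0.18568958]
t 3.58 p [ 0.5242 -0.0617  0.094 ] rpy [-90.    0.1  12.8] q [ 0.51  0.87 -0.83  1.94  0.93  0.78  0.92] F [ 0.4 -0.1 -0.1] M [ 0.05 -0.15  0.01] w 88.1
0 tool dx -0.0001 dz 0.0
```

View pics/s3.png

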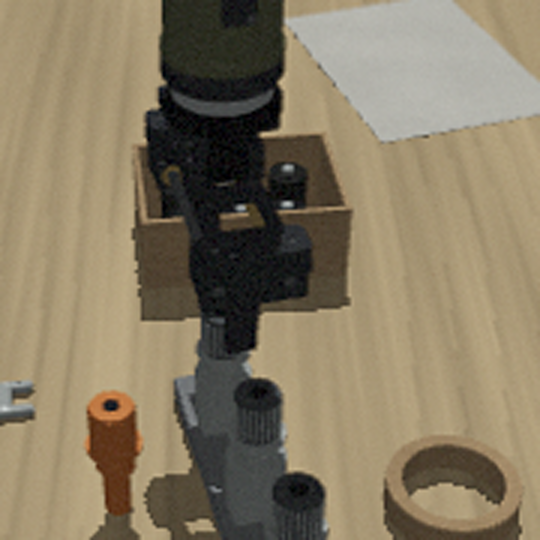

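```bash
python3 -m jog '[[0,0,0,0,1],[0,0,0,0,1],[0,0,0,0,1],[0,0,0,0,1],[0,0,0,0,1],[0,0,0,0,1],[0,0,0,0,1],[0,0,0,0,1]]' 25; python3 st.py 0
```

```text
time_s: 4.3
tool_pos: [0.525, -0.0616, 0.0953]
orientation: [-1.571, -0.0, 0.223]
wrist_force: [0.5, -0.3, 0.0]
gripper_width: 0.419
t 4.3 p [ 0.525  -0.0616  0.0953] rpy [-90.   -0.   12.8] q [ 0.51  0.86 -0.83  1.94  0.93  0.78  0.92] F [ 0.5 -0.3  0. ] M [ 0.03 -0.12 -0.04] w 36.9
0 tool dx -0.0009 dz 0.0001
```

```bash
python3 -m jog '[[0,0,0,0,1],[0,0,0,0,1],[0,0,0,0,1],[0,0,0,7,1],[0,0,0,14,1],[0,0.0005,0,21,1],[0,0.001,0,28,1],[0,0.002,0,35,1]]'; python3 st.py 0;  python3 - <<'E'
from h import *
shot('side','s4',(240,120,360,240),5)
E
```

```text
time_s: 4.97
tool_pos: [0.5251, -0.0615, 0.0933]
orientation: [-1.571, -0.0, -0.394]
wrist_force: [-0.8, -0.5, -0.2]
gripper_width: 0.005
t 4.97 p [ 0.5251 -0.0615  0.0933] rpy [-90.   -0.  -22.5] q [ 0.43  0.82 -0.68  1.94  0.82  0.68  0.41] F [-0.8 -0.5 -0.2] M [ 0.03 -0.08 -0.04] w 0.5
0 tool dx -0.0008 dz -0.0005
```

View pics/s4.png

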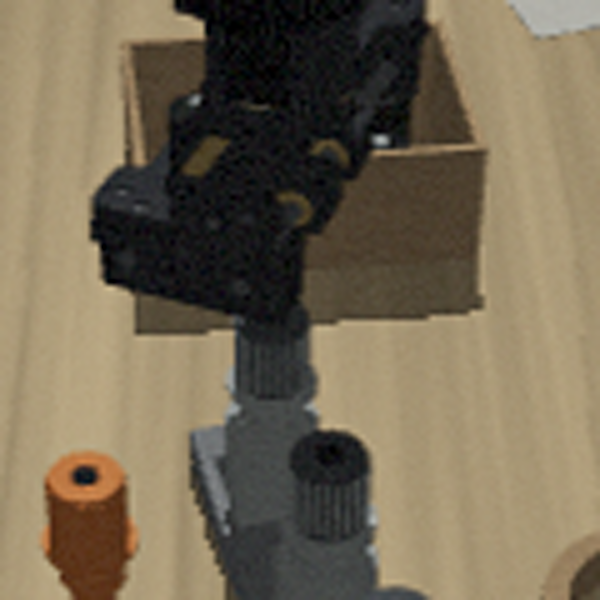

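```bash
python3 - <<'E'
from h import *
shot('top','t4',(225,170,345,280),6)
shot('side','s4b')
for z in (.093,.121): print(proj('top',(.5251,-.0615,z)),proj('side',(.5251,-.0615,z)))
E
```

```text
[294.77345333 232.1938907 ] [293.26337987 192.98397995]
[295.52464492 231.32361851] [293.2812312  182.79854147]
```

View pics/t4.png

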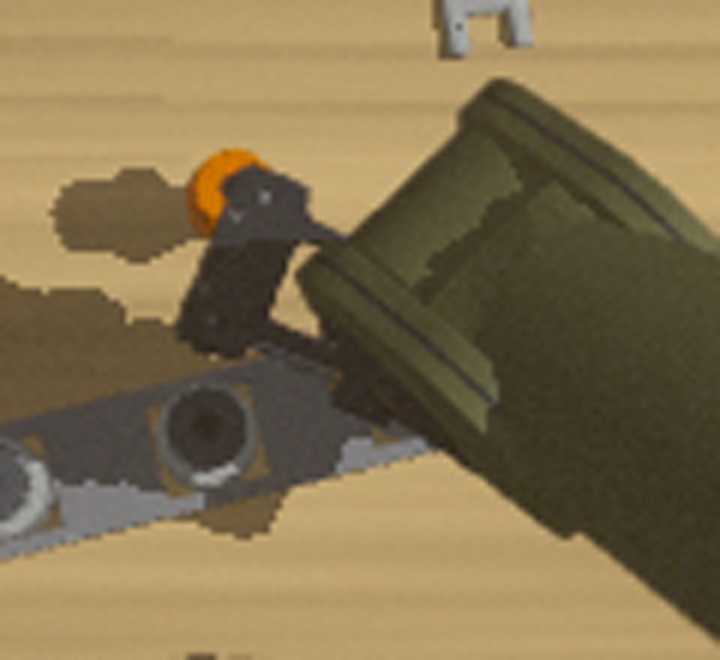

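View pics/s4b.png

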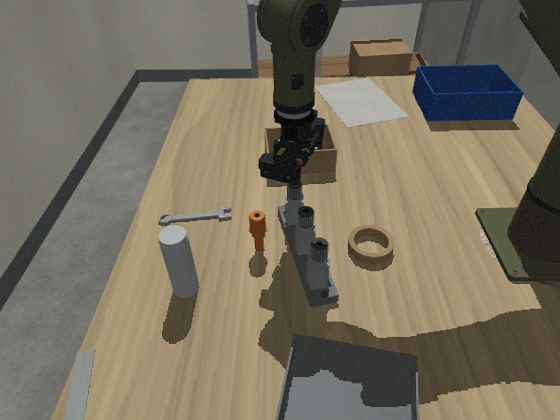

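```bash
python3 - <<'E'
from h import *
crop('s4b','s4c',(245,85,345,215),6)
crop('t4','t4c',(0,100,720,560),1)
for z in (.157,.184,.2): print(z,[onz('top',p,z).round(3) for p in [(265,212.5),(258,226.5)]], onz('side',(261,174),z).round(3),onz('side',(300,182),z).round(3))
E
```

```text
0.157 [array([0.566, 0.011, 0.157]), array([0.534, 0.028, 0.157])] [ 0.591 -0.045  0.157] [ 0.512 -0.018  0.157]
0.184 [array([0.563, 0.012, 0.184]), array([0.532, 0.027, 0.184])] [ 0.588 -0.01   0.184] [0.513 0.016 0.184]
0.2 [array([0.562, 0.012, 0.2  ]), array([0.53 , 0.027, 0.2  ])] [0.586 0.012 0.2  ] [0.514 0.037 0.2  ]
```

View pics/s4c.png

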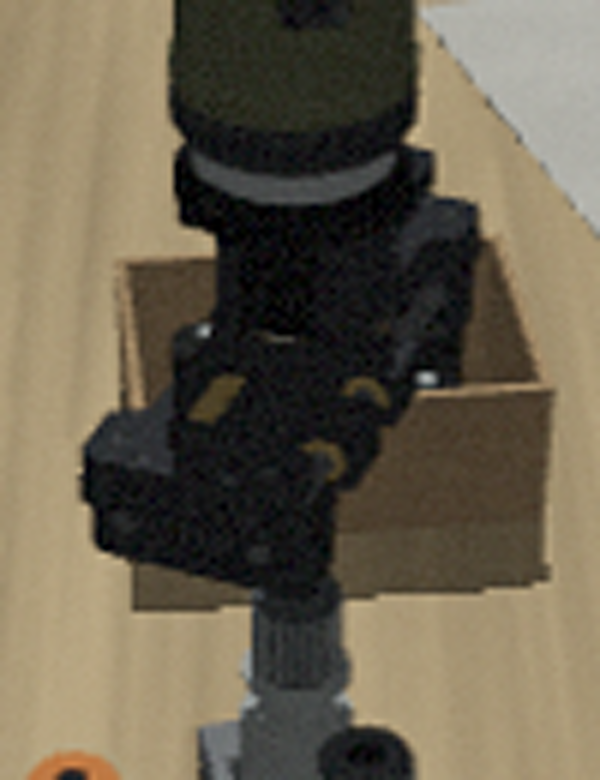

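```bash
python3 -m jog '[[-0.0008,-0.002,-0.0005,-5,0.25],[-0.0008,-0.002,-0.0005,-10,0.25],[-0.0008,-0.002,-0.0005,-15,0.25],[-0.0008,-0.002,-0.0005,-20,0.25],[-0.0008,-0.002,-0.0005,-25,0.25],[-0.0008,-0.002,-0.0005,-30,0.25],[-0.0008,-0.002,-0.0005,-35,0.25],[-0.0008,-0.002,-0.0005,-35,0.25]]'>/dev/null; python3 st.py 0;  python3 - <<'E'
from h import *
shot('side','s5',(245,85,345,215),6)
E
```

```text
t 5.78 p [ 0.524  -0.0619  0.0951] rpy [-90.    0.   13.1] q [ 0.51  0.87 -0.84  1.94  0.93  0.78  0.93] F [-0.5 -0.6  0.3] M [ 0.08 -0.15 -0.07] w 51.6
0 tool dx 0.0002 dz 0.0002
```

View pics/s5.png

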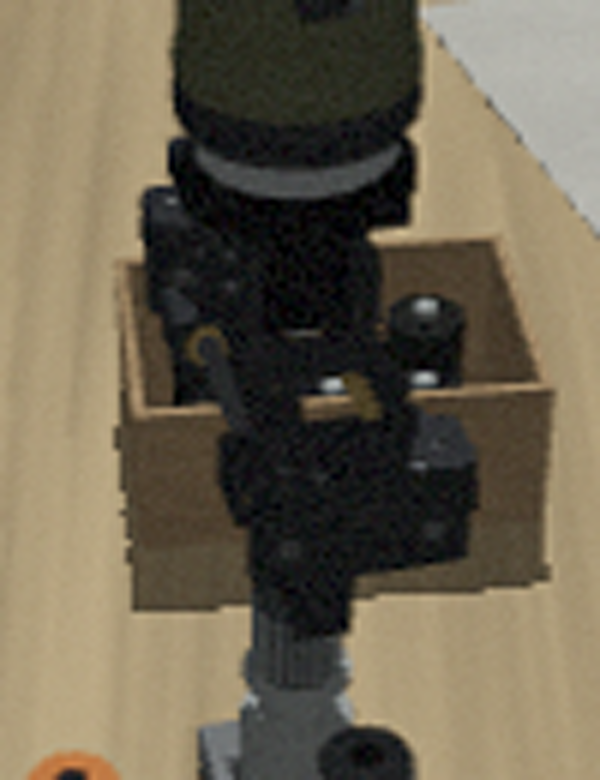

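```bash
python3 -m jog '[[0,0.003,0,0,0.25],[0,0.008,0,0,0.25],[0,0.013,0,0,0.25],[0,0.018,0,0,0.25],[0,0.023,0,0,0.25],[0,0.028,0,0,0.25],[0,0.030,0,0,0.4],[0,0.030,0,0,1]]' 25 >/dev/null; python3 st.py 0;  python3 - <<'E'
from h import *
shot('side','s6',(245,85,345,215),6)
E
```

```text
t 6.5 p [ 0.5236 -0.0618  0.0646] rpy [-90.    0.1  12.8] q [ 0.49  0.91 -0.79  1.96  1.    0.73  0.87] F [0.2 0.7 0.6] M [ 0.05 -0.13 -0.  ] w 55.1
0 tool dx 0.0005 dz -0.0
```

View pics/s6.png

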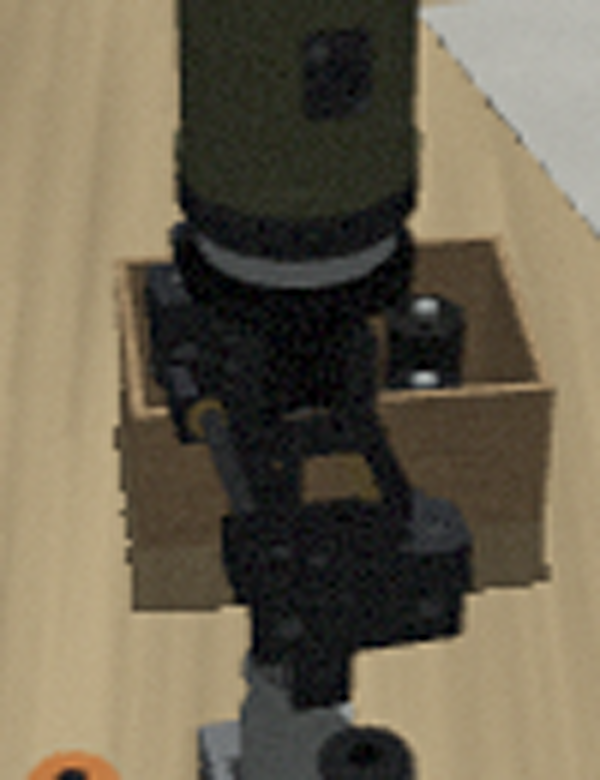

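```bash
python3 -m jog '[[0,0,0,0,1],[0,0,0,0,1],[0,0,0,0,1],[0,0,0,0,1],[0,0,0,0,1],[0,0,0,0,1],[0,0,0,0,1],[0,0,0,0,1]]' 25 >/dev/null; python3 st.py 0
```

```text
t 7.22 p [ 0.5242 -0.0617  0.0654] rpy [-90.   -0.   12.8] q [ 0.49  0.91 -0.79  1.96  1.    0.73  0.87] F [-0.2  0.4  1.3] M [ 0.12 -0.16  0.07] w 31.0
0 tool dx -0.0001 dz 0.0
```

```bash
python3 -m jog '[[0,0,0,7,1],[0,0,0,14,1],[0,0,0,21,1],[0,0.0005,0,28,1],[0,0.001,0,35,1],[0,0.0015,0,42,1],[0,0.002,0,49,1],[0,0.003,0,56,1]]' >/dev/null; python3 st.py 0
python3 -m jog '[[0,0.001,0,7,1],[0,0.0015,0,14,1],[0,0.002,0,21,1],[0,0.003,0,28,1],[0,0.0035,0,35,1],[0,0.004,0,42,1],[0,0.005,0,49,1],[0,0.0055,0,56,1]]' >/dev/null; python3 st.py 0
```

```text
t 7.88 p [ 0.5237 -0.0616  0.0626] rpy [-90.    0.  -43.5] q [ 0.36  0.85 -0.56  1.96  0.82  0.57  0.05] F [-2.5 -0.3  7.9] M [0.16 0.52 0.  ] w 31.6
0 tool dx 0.0004 dz 0.0002
t 8.55 p [ 0.5232 -0.0616  0.0572] rpy [-90.1  -0.  -99.5] q [ 0.21  0.81 -0.3   1.97  0.53  0.43 -0.66] F [-2.   1.8  5.5] M [0.07 0.49 0.02] w 31.0
0 tool dx -0.0001 dz 0.0009
```

```bash
python3 - <<'E'
from h import *
shot('side','s7',(245,85,345,215),6)
E
```

```text
(no output)
```

View pics/s7.png

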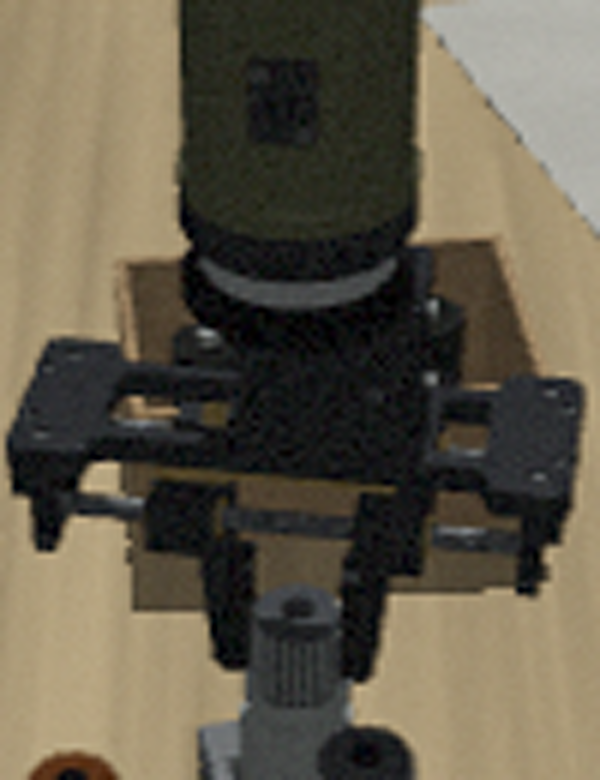

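```bash
python3 -m jog '[[0,0.0005,0.0005,7,1],[0,0.001,0.0005,14,1],[0,0.002,0.0005,21,1],[0,0.0025,0.0005,28,1],[0,0.003,0.0005,35,1],[0,0.004,0.0005,42,1],[0,0.005,0.0005,49,1],[0,0.0055,0.0005,56,1]]' >/dev/null; python3 st.py 0
python3 -m jog '[[0,0.0005,0,7,1],[0,0.001,0,14,1],[0,0.002,0,21,1],[0,0.0025,0,28,1],[0,0.003,0,35,1],[0,0.0035,0,38,1],[0,0.0035,0,38,1],[0,0.0035,0,38,1]]' >/dev/null; python3 st.py 0
python3 - <<'E'
from h import *
shot('side','s8',(245,125,345,255),6)
E
```

```text
t 9.27 p [ 0.5232 -0.061   0.0518] rpy [-9.010e+01 -1.000e-01 -1.555e+02] q [ 0.07  0.81 -0.07  1.98  0.15  0.35 -1.26] F [-3.7  0.7  6.4] M [0.41 0.58 0.01] w 30.9
0 tool dx -0.0005 dz 0.0011
t 9.93 p [ 0.5236 -0.061   0.0481] rpy [-9.000e+01 -1.000e-01  1.668e+02] q [-0.01  0.82  0.06  1.99 -0.14  0.34 -1.63] F [-2.1  2.2  6.2] M [0.37 0.49 0.04] w 31.5
0 tool dx -0.0006 dz 0.0006
```

View pics/s8.png

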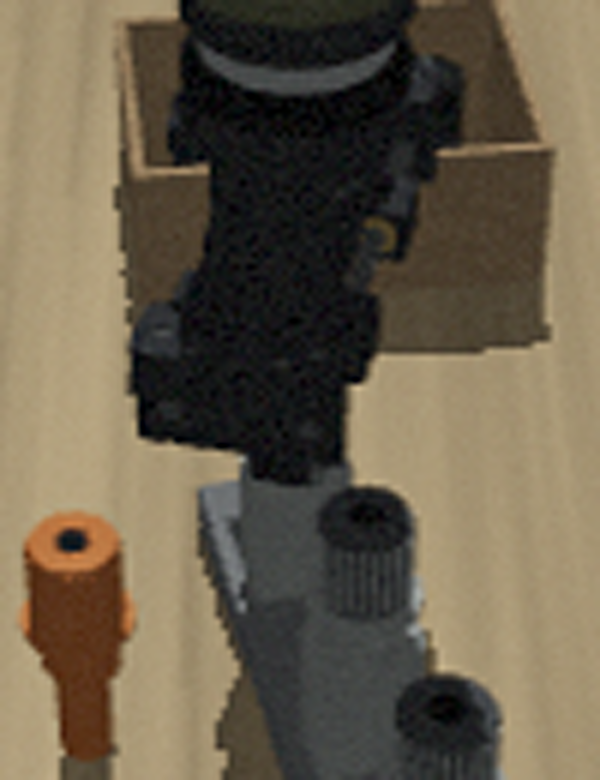

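```bash
python3 -m jog '[[0,0.0005,0.0005,5,1],[0,0.001,0.0005,10,1],[0,0.0015,0.0005,15,1],[0,0.0015,0.0005,20,1],[0,0.0015,0.0005,20,0.4],[0,0.0015,0.0005,20,0.2],[0,0.0015,0.0005,20,0.2],[0,0.0015,0.0005,20,0.2]]' >/dev/null; python3 st.py 0
python3 -m jog '[[0,-0.02,0,0,0.2],[0,-0.04,0,0,0.1],[0,-0.06,0,0,0],[0,-0.08,0,-6,0],[0,-0.08,0,-13,0],[0,-0.08,0,-20,0],[0,-0.08,0,-27,0],[0,-0.08,0,-34,0]]' >/dev/null; python3 st.py 0
python3 - <<'E'
from h import *
shot('side','s9',(230,145,350,305),5)
E
```

```text
t 10.65 p [ 0.5243 -0.0623  0.046 ] rpy [-90.   -0.  146.8] q [-0.05  0.83  0.13  1.99 -0.29  0.34 -1.83] F [ 0.  -0.4  0.2] M [0.03 0.03 0.03] w 55.6
0 tool dx 0.0005 dz -0.0004
t 11.32 p [ 0.5243 -0.0624  0.1262] rpy [ -90.    -0.  -178.8] q [ 0.01  0.68  0.04  1.94 -0.05  0.51 -1.47] F [-0.2  0.4 -0. ] M [-0.01 -0.05  0.02] w 87.8
0 tool dx 0.0002 dz -0.0007
```

View pics/s9.png

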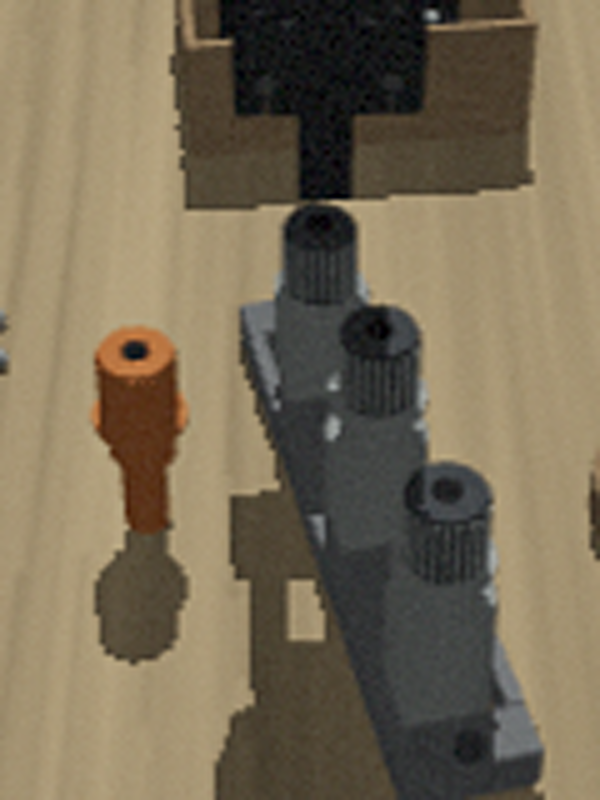

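```bash
cat > hz.py <<'E'
from h import *
import sys
N={'0':(.5241,-.0617),'1':(.5022,.0257),'2':(.4808,.1135)}
a,u,v=sys.argv[1],float(sys.argv[2]),float(sys.argv[3])
o,d=ray('side',(u,v)); s=(N[a][1]-o[1])/d[1]; print('z top',(o+s*d).round(4))
E
python3 hz.py 0 293.6 189; python3 hz.py 1 305.6 210.4; python3 hz.py 0 294.1 182.6;python3 st.py 1
```

```text
z top [ 0.5244 -0.0617  0.1039]
z top [0.5019 0.0257 0.1205]
z top [ 0.5234 -0.0617  0.1214]
t 11.37 p [ 0.5243 -0.0625  0.1261] rpy [ -90.    -0.  -178.6] q [ 0.01  0.68  0.03  1.94 -0.04  0.51 -1.47] F [0.3 0.6 0.1] M [0.01 0.02 0.03] w 87.8
1 tool dx 0.0198 dz -0.0888
```

```bash
python3 -m jog '[[0.003,0,-0.012,-7,0],[0.005,0,-0.024,-14,0],[0.008,0,-0.036,-21,0],[0.010,0,-0.048,-28,0],[0.013,0,-0.060,-35,0],[0.016,0,-0.072,-42,0],[0.018,0,-0.082,-49,0],[0.0198,0,-0.0888,-56,0]]' >/dev/null; python3 st.py 1
python3 -m jog '[[0,0,0,-7,0],[0,0,0,-14,0],[0,0,0,-21,0],[0,0,0,-28,0],[0,0,0,-35,0],[0,0,0,-42,0],[0,0,0,-49,0],[0,0,0,-56,0]]' >/dev/null; python3 st.py 1
```

```text
t 12.03 p [0.503  0.0274 0.126 ] rpy [ -90.     0.  -122.9] q [-0.02  0.67 -0.21  2.01  0.27  0.5  -0.99] F [ 0.2 -0.5  0.3] M [-0.03 -0.06 -0.01] w 88.0
1 tool dx 0.0019 dz 0.0003
t 12.7 p [0.5031 0.0259 0.1259] rpy [-90.1   0.  -67. ] q [ 0.15  0.7  -0.48  2.    0.57  0.59 -0.32] F [-0.1  0.4 -0.4] M [-0.06 -0.12 -0.02] w 88.0
1 tool dx -0.0002 dz -0.0009
```

```bash
python3 -m jog '[[0,0,-0.0009,-7,0.25],[0,0,-0.0009,-14,0.25],[0,0,-0.0009,-21,0.25],[0,0.010,-0.0009,-28,0.25],[0,0.022,-0.0009,-35,0.25],[0,0.035,-0.0009,-42,0.25],[0,0.05,-0.0009,-49,0.25],[0,0.06,-0.0009,-56,0.25]]' >/dev/null; python3 st.py 1
python3 -m jog '[[0,0,0,-7,0.3],[0,0,0,-14,0.5],[0,0,0,-21,0.6],[0,0,0,-21,1],[0,0,0,-21,1],[0,0,0,-21,1],[0,0,0,-21,1],[0,0,0,-21,1]]' 25 >/dev/null; python3 st.py 1
```

```text
t 13.37 p [0.5019 0.0253 0.0648] rpy [-90.    0.1 -11. ] q [ 0.24  0.84 -0.64  2.03  0.93  0.59  0.31] F [ 0.3 -0.5  0.1] M [ 0.06 -0.19  0.01] w 65.7
1 tool dx 0.0003 dz 0.0005
t 14.03 p [0.5024 0.0257 0.0662] rpy [-90.    0.    9.7] q [ 0.29  0.87 -0.73  2.03  1.    0.65  0.62] F [-1.2  0.4 -1. ] M [ 0.02 -0.11 -0.02] w 31.2
1 tool dx -0.0002 dz 0.0
```

Gripped. Same trial on the middle one.

```bash
python3 -m jog '[[0,0,0,7,1],[0,0,0,14,1],[0,0,0,21,1],[0,0.0005,0,28,1],[0,0.001,0,35,1],[0,0.0015,0,42,1],[0,0.002,0,49,1],[0,0.003,0,56,1]]' >/dev/null; python3 st.py 1
python3 -m jog '[[0,0.001,0,7,1],[0,0.0015,0,14,1],[0,0.002,0,21,1],[0,0.003,0,28,1],[0,0.0035,0,35,1],[0,0.004,0,42,1],[0,0.005,0,49,1],[0,0.0055,0,56,1]]' >/dev/null; python3 st.py 1
python3 - <<'E'
from h import *
shot('side','s10',(245,125,345,255),6)
E
```

```text
t 14.7 p [0.5025 0.0258 0.0632] rpy [-90.   -0.  -46.6] q [ 0.15  0.81 -0.48  2.04  0.8   0.49 -0.18] F [-0.1  0.8 -3.2] M [ 0.02 -0.1  -0.01] w 31.1
1 tool dx -0.0001 dz -0.0003
t 15.37 p [0.5024 0.026  0.0576] rpy [ -90.    -0.  -102.6] q [-0.    0.79 -0.23  2.05  0.48  0.35 -0.84] F [ 0.6 -0.2 -2.3] M [-0.03 -0.06  0.01] w 31.4
1 tool dx 0.0004 dz -0.0002
```

View pics/s10.png

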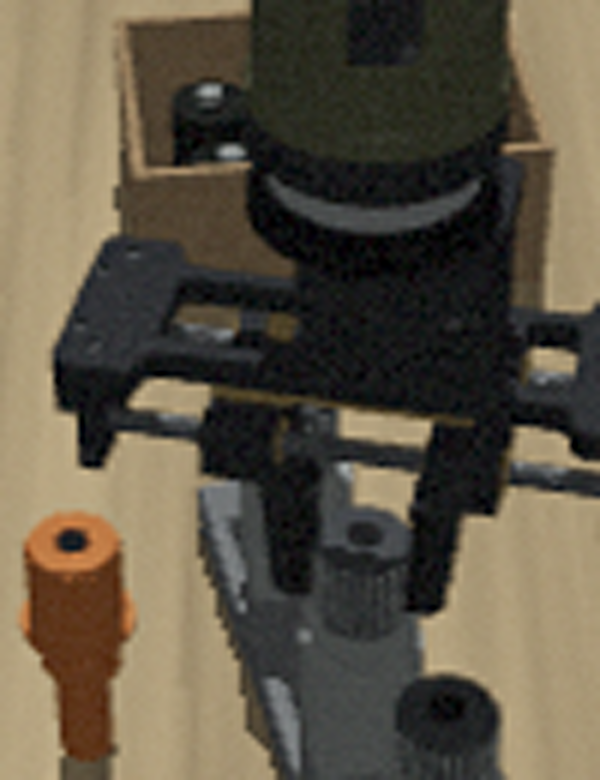

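```bash
python3 hz.py 1 305.6 212.7; python3 -m jog '[[0,0.0005,0,7,1],[0,0.001,0,14,1],[0,0.002,0,21,1],[0,0.0025,0,28,1],[0,0.003,0,35,1],[0,0.004,0,42,1],[0,0.005,0,49,1],[0,0.0055,0,56,1]]' >/dev/null; python3 st.py 1
python3 - <<'E'
from h import *
shot('side','s11',(245,125,345,255),6)
E
```

```text
z top [0.5018 0.0257 0.1144]
t 16.08 p [0.5024 0.0262 0.0521] rpy [ -90.    -0.  -158.4] q [-0.13  0.8  -0.03  2.06  0.07  0.29 -1.4 ] F [ 0.5  0.3 -2.6] M [ 0.04  0.02 -0.07] w 31.3
1 tool dx 0.0004 dz 0.0004
```

View pics/s11.png

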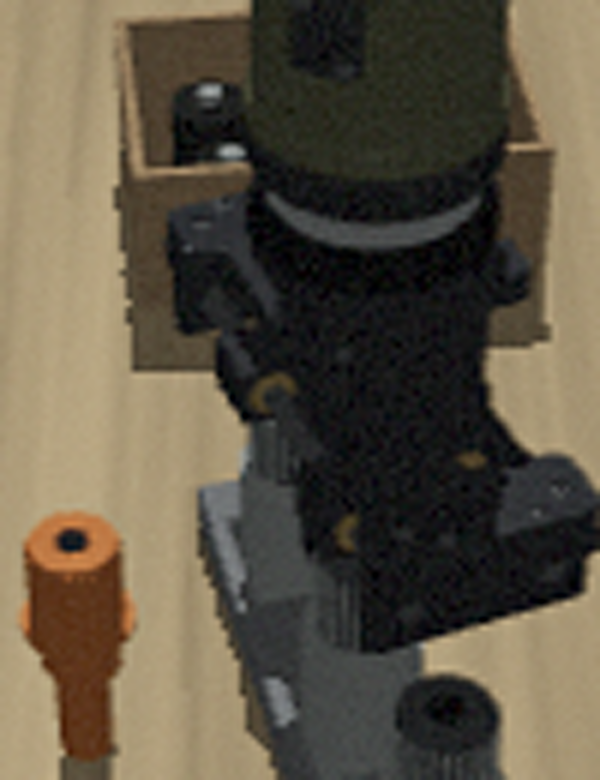

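```bash
python3 -m jog '[[0,0.0005,0,7,1],[0,0.001,0,14,1],[0,0.002,0,21,1],[0,0.0025,0,28,1],[0,0.003,0,35,1],[0,0.0035,0,42,1],[0,0.004,0,49,1],[0,0.0045,0,56,1]]' >/dev/null; python3 st.py 1
python3 -m jog '[[0,0.0005,0,5,1],[0,0.001,0,10,1],[0,0.001,0,10,0.4],[0,0.001,0,10,0.3],[0,0.001,0,10,0.2],[0,0.001,0,10,0.2],[0,-0.02,0,10,0.2],[0,-0.05,0,10,0.2]]' >/dev/null; python3 st.py 2
python3 -m jog '[[0,-0.025,0,-7,0],[0,-0.03,0,-14,0],[0,-0.03,0,-21,0],[0,-0.03,0,-28,0],[0,-0.03,0,-35,0],[0,-0.03,0,-42,0],[0,-0.03,0,-49,0],[0,-0.03,0,-56,0]]' >/dev/null; python3 st.py 2
python3 - <<'E'
from h import *
shot('side','s12',(245,125,345,255),6)
E
```

```text
t 16.8 p [0.5024 0.0267 0.0484] rpy [-90.1  -0.  145.8] q [-0.23  0.81  0.14  2.06 -0.38  0.29 -1.94] F [-2.8  0.1 12.3] M [0.27 0.4  0.16] w 31.3
1 tool dx -0.0003 dz 0.0009
t 17.47 p [0.5005 0.0258 0.0963] rpy [-89.8  -0.2 135.9] q [-0.29  0.73  0.25  2.04 -0.42  0.42 -2.06] F [ 0.5 -0.4 -0.1] M [ 0.09 -0.03 -0.02] w 69.0
2 tool dx 0.0752 dz -0.0492
t 18.13 p [0.5024 0.0257 0.1276] rpy [ -90.    -0.  -167.8] q [-0.16  0.66  0.03  2.01 -0.04  0.47 -1.46] F [ 0.1 -0.9 -0. ] M [-0.01 -0.01  0.02] w 87.7
2 tool dx 0.0025 dz -0.0904
```

View pics/s12.png

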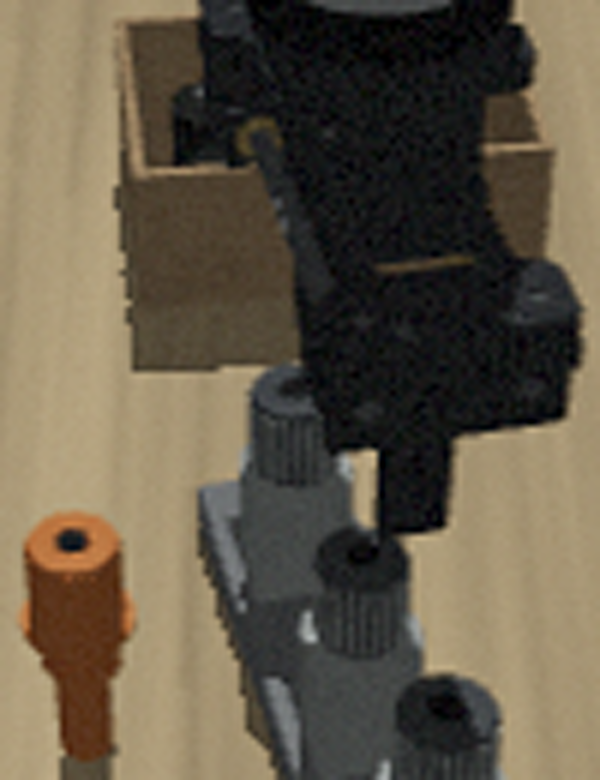

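```bash
python3 hz.py 1 304.9 216.6; python3 hz.py 0 293.9 189.4
python3 -m jog '[[0,0,-0.012,-7,0],[0,0,-0.024,-14,0],[0,0,-0.036,-21,0],[0,0,-0.048,-28,0],[0.001,0,-0.060,-35,0],[0.001,0,-0.072,-42,0],[0.002,0,-0.082,-49,0],[0.0025,0,-0.0904,-56,0]]' >/dev/null; python3 st.py 2
python3 -m jog '[[0,0,0,-7,0],[0,0,0,-14,0],[0,0,0,-21,0],[0,0,0,-28,0],[0,0,0,-35,0],[0,0,0,-42,0],[0,0,0,-49,0],[0,0,0,-56,0]]' >/dev/null; python3 st.py 2
```

```text
z top [0.5029 0.0257 0.1039]
z top [ 0.5237 -0.0617  0.1028]
t 18.85 p [0.4812 0.1146 0.1276] rpy [ -90.    -0.  -111.9] q [-0.19  0.65 -0.21  2.03  0.28  0.48 -0.99] F [0.6 0.  0.2] M [-0.07 -0.03 -0.03] w 88.0
2 tool dx 0.0012 dz 0.0001
t 19.52 p [0.4815 0.1135 0.1275] rpy [-90.  -0. -56.] q [-0.02  0.69 -0.49  2.02  0.58  0.57 -0.32] F [-0.1  0.4  0.3] M [-0.02 -0.14  0.03] w 87.8
2 tool dx -0.0004 dz -0.0006
```

```bash
python3 -m jog '[[-0.0004,0,-0.0006,-7,0.25],[-0.0004,0,-0.0006,-14,0.25],[-0.0004,0,-0.0006,-21,0.25],[-0.0004,0.010,-0.0006,-28,0.25],[-0.0004,0.022,-0.0006,-35,0.25],[-0.0004,0.035,-0.0006,-42,0.25],[-0.0004,0.05,-0.0006,-49,0.25],[-0.0004,0.062,-0.0006,-56,0.25]]' >/dev/null; python3 st.py 2
python3 -m jog '[[0,0,0,-7,0.3],[0,0,0,-14,0.5],[0,0,0,-14,0.6],[0,0,0,-14,1],[0,0,0,-14,1],[0,0,0,-14,1],[0,0,0,-14,1],[0,0,0,-14,1]]' 25 >/dev/null; python3 st.py 2
python3 -m jog '[[0,0,0,7,1],[0,0,0,14,1],[0,0,0,21,1],[0,0.0005,0,28,1],[0,0.001,0,35,1],[0,0.0015,0,42,1],[0,0.002,0,49,1],[0,0.003,0,56,1]]' >/dev/null; python3 st.py 2
```

```text
t 20.18 p [0.4806 0.1133 0.0646] rpy [-90.    0.1   0. ] q [ 0.06  0.84 -0.64  2.06  0.95  0.57  0.3 ] F [-0.1  0.3 -0.4] M [-0.   -0.16  0.02] w 66.1
2 tool dx 0.0002 dz 0.0002
t 20.85 p [0.481  0.1137 0.0658] rpy [-90.   -0.   13.7] q [ 0.09  0.85 -0.7   2.06  1.    0.61  0.5 ] F [-0.2  0.  -0.2] M [-0.   -0.15  0.02] w 31.4
2 tool dx -0.0002 dz -0.0001
t 21.52 p [0.4808 0.1138 0.0627] rpy [-90.   -0.  -42.6] q [-0.05  0.8  -0.44  2.06  0.79  0.45 -0.29] F [-0.7 -0.2 -2.5] M [ 0.03 -0.11  0.04] w 31.6
2 tool dx 0.0003 dz -0.0002
```

```bash
python3 -m jog '[[0,0.001,0,7,1],[0,0.0015,0,14,1],[0,0.002,0,21,1],[0,0.003,0,28,1],[0,0.0035,0,35,1],[0,0.004,0,42,1],[0,0.005,0,49,1],[0,0.0055,0,56,1]]' >/dev/null; python3 st.py 2
python3 - <<'E'
from h import *
shot('side','s13',(265,165,365,295),6)
E
```

```text
t 22.18 p [0.4809 0.1144 0.059 ] rpy [-89.9   0.  -98.4] q [-0.21  0.78 -0.2   2.07  0.45  0.32 -0.93] F [-5.3 -0.6 23.8] M [-0.22  1.11  0.46] w 31.2
2 tool dx 0.0009 dz -0.0
```

View pics/s13.png

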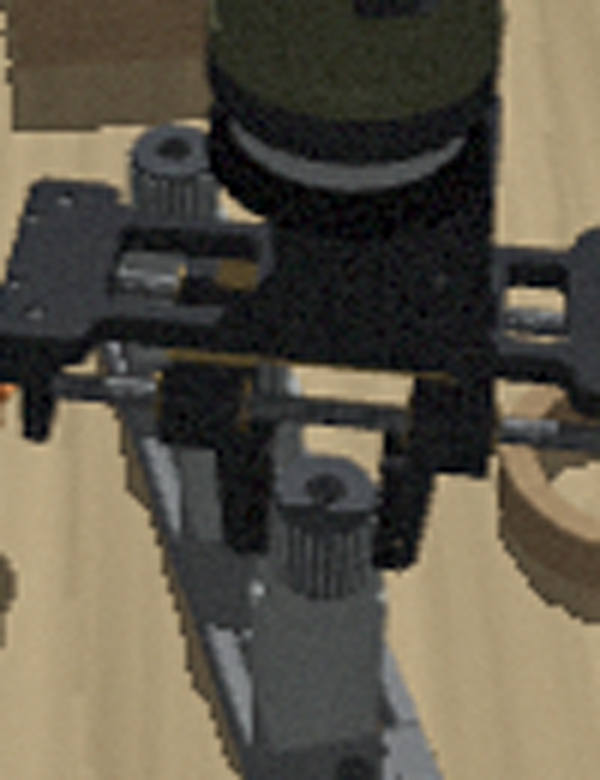

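```bash
python3 hz.py 2 318.8 246.3
python3 -m jog '[[0,-0.002,0,0,1],[0,-0.004,0,0,1],[0,-0.006,0,0,1],[0,-0.008,0,0,1],[0,-0.010,0,0,1],[0,-0.012,0,0,1],[0,-0.014,0,0,1],[0,-0.016,0,0,1]]' >/dev/null; python3 st.py 2
python3 - <<'E'
from h import *
shot('side','s14',(265,165,365,295),6)
E
```

```text
z top [0.4806 0.1135 0.1115]
t 22.9 p [0.4809 0.1139 0.0733] rpy [-90.    0.  -98.2] q [-0.19  0.76 -0.22  2.07  0.44  0.36 -0.91] F [-0.4  1.2 -1.3] M [-0.   -0.05 -0.06] w 31.3
2 tool dx 0.0004 dz -0.0
```

View pics/s14.png

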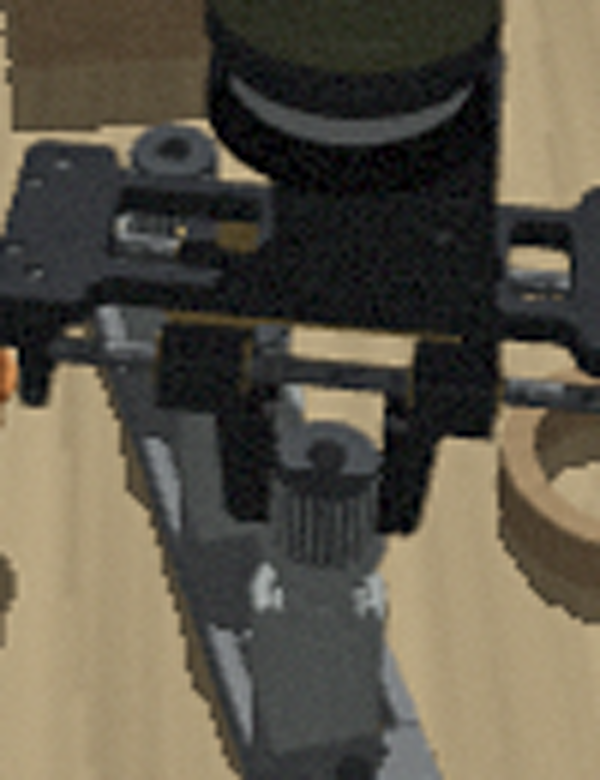

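```bash
python3 hz.py 2 318.8 240.4
python3 -m jog '[[0,-0.008,0,0,1],[0,-0.016,0,0,1],[0,-0.026,0,0,1],[0,-0.036,0,0,1],[0,-0.046,0,0,1],[0,-0.056,0,0,1],[0,-0.066,0,0,1],[0,-0.075,0,0,1]]' >/dev/null; python3 st.py 2 .446,.337
python3 - <<'E'
from h import *
shot('side','s15',(245,125,425,325),4)
E
```

```text
z top [0.4813 0.1135 0.1269]
t 23.62 p [0.481  0.1138 0.1496] rpy [-90.    0.  -98.2] q [-0.12  0.62 -0.33  2.01  0.36  0.56 -0.84] F [ 0.9  0.2 -3.2] M [ 0.02 -0.07  0.01] w 31.3
2 tool dx 0.0003 dz -0.0001
.446,.337 tool dx -0.2159 dz -0.0665
```

View pics/s15.png

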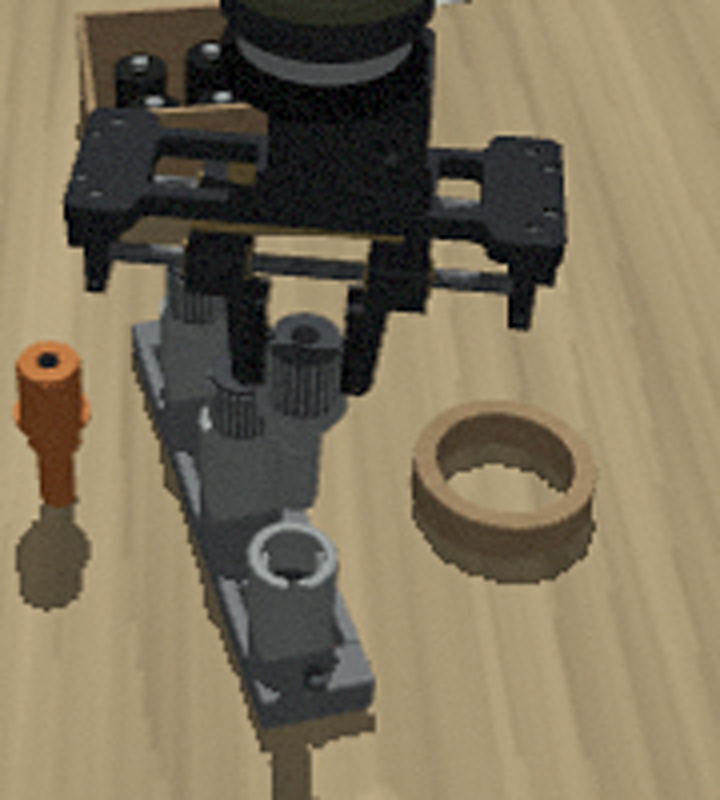

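```bash
python3 -m jog '[[-0.027,0,-0.008,0,1],[-0.054,0,-0.0166,0,1],[-0.081,0,-0.025,0,1],[-0.108,0,-0.0333,0,1],[-0.135,0,-0.0416,0,1],[-0.162,0,-0.05,0,1],[-0.189,0,-0.058,0,1],[-0.2159,0,-0.0665,0,1]]' >/dev/null
python3 -m jog '[[0,0.014,0,0,1],[0,0.028,0,0,1],[0,0.042,0,0,1],[0,0.056,0,0,1],[0,0.07,0,0,1],[0,0.08,0,0,1],[0,0.087,0,0,1],[0,0.091,0,0,1]]' >/dev/null; python3 st.py .446,.337
python3 - <<'E'
from h import *
shot('side','s16')
shot('top','t16',(60,180,260,340),4)
E
```

```text
t 25.0 p [0.4456 0.3368 0.0564] rpy [-90.   -0.  -98.2] q [-0.6   0.83 -0.22  1.88  0.36  0.47 -1.22] F [-0.4  0.2 -2.5] M [-0.06 -0.12 -0.02] w 31.4
.446,.337 tool dx -0.0003 dz 0.0004
```

View pics/s16.png

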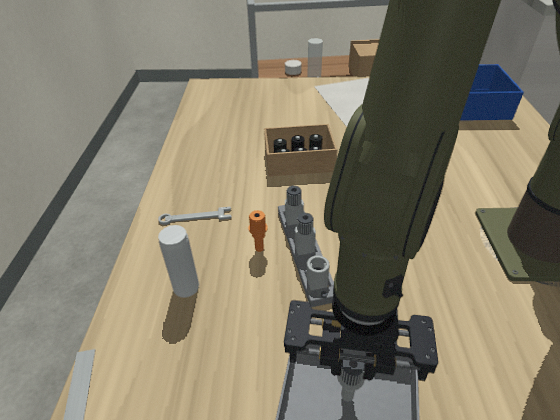

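View pics/t16.png

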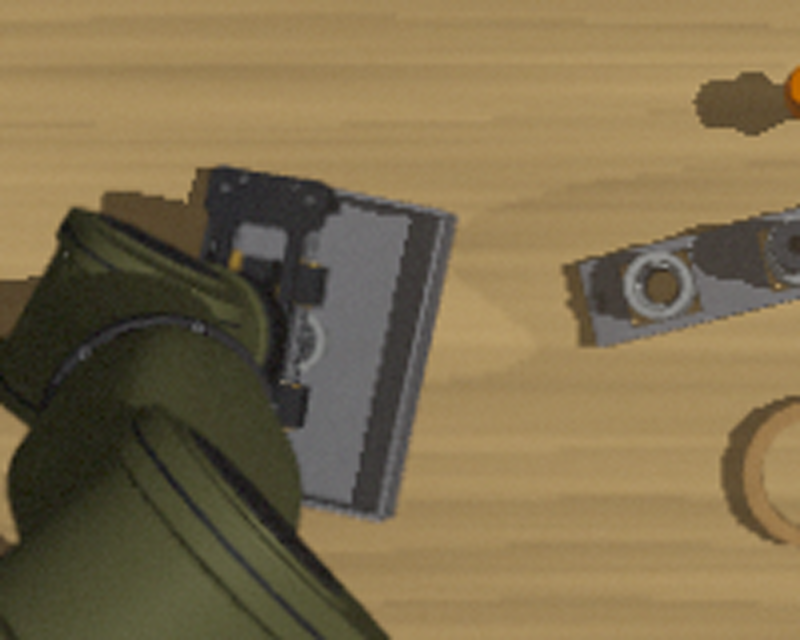

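```bash
python3 -m jog '[[0,0.001,0,0,1],[0,0.002,0,0,1],[0,0.003,0,0,1],[0,0.004,0,0,1],[0,0.005,0,0,1],[0,0.0055,0,0,1],[0,0.006,0,0,1],[0,0.006,0,0,1]]' >/dev/null; python3 st.py
```

```text
t 25.77 p [0.4458 0.337  0.0511] rpy [-90.   -0.  -98.2] q [-0.6   0.84 -0.21  1.88  0.37  0.46 -1.22] F [-0.5 -0.9 -2.3] M [-0.03 -0.02 -0.01] w 31.5
```

```bash
python3 -m jog '[[0,0.0005,0,0,1],[0,0.001,0,0,1],[0,0.0015,0,0,1],[0,0.002,0,0,1],[0,0.002,0,0,1],[0,0.002,0,0,1],[0,0.002,0,0,1],[0,0.002,0,0,1]]' >/dev/null; python3 st.py
```

```text
t 26.43 p [0.4459 0.337  0.0492] rpy [-90.   -0.  -98.2] q [-0.61  0.84 -0.21  1.88  0.37  0.45 -1.23] F [ 0.8 -0.6 -2.2] M [-0.02 -0.03  0.02] w 31.3
```

```bash
python3 -m jog '[[0,0.0005,0,0,1],[0,0.001,0,0,1],[0,0.0015,0,0,1],[0,0.002,0,0,1],[0,0.0025,0,0,1],[0,0.0025,0,0,1],[0,0.0025,0,0,1],[0,0.0025,0,0,1]]' >/dev/null; python3 st.py
```

```text
t 27.1 p [0.4462 0.3377 0.0483] rpy [-89.9   0.1 -98.2] q [-0.61  0.85 -0.21  1.89  0.37  0.45 -1.23] F [-1.9 -1.  11.8] M [-0.28  0.59  0.02] w 31.0
```

```bash
python3 -m jog '[[0,-0.0008,0,0,1],[0,-0.0012,0,0,1],[0,-0.0012,0,0,0.6],[0,-0.0012,0,0,0.58],[0,-0.0012,0,0,0.5],[0,-0.0012,0,0,0.4],[0,-0.0012,0,0,0.3],[0,-0.0012,0,0,0.1]]' >/dev/null; python3 st.py
python3 -m jog '[[0,-0.01,0,0,0],[0,-0.02,0,0,0],[0,-0.035,0,0,0],[0,-0.05,0,0,0],[0,-0.07,0,0,0],[0,-0.09,0,0,0],[0,-0.11,0,0,0],[0,-0.13,0,0,0]]' >/dev/null; python3 st.py
python3 - <<'E'
from h import *
shot('side','s17')
E
```

```text
t 27.77 p [0.4458 0.337  0.0477] rpy [-90.   -0.  -98.2] q [-0.61  0.85 -0.21  1.89  0.37  0.45 -1.23] F [0.1 0.8 0.1] M [-0.03 -0.08 -0.  ] w 61.3
t 28.43 p [0.4459 0.337  0.1801] rpy [-90.    0.  -98.2] q [-0.54  0.65 -0.31  1.79  0.28  0.74 -1.14] F [ 0.6 -0.6 -0.6] M [-0.05 -0.1  -0.03] w 88.1
```

View pics/s17.png

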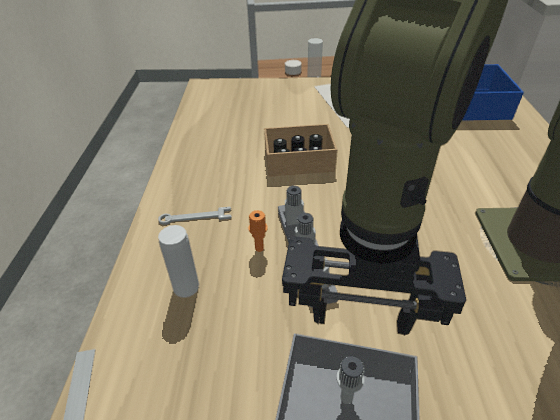

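```bash
python3 - <<'E'
from h import *
shot('side','s18',(265,170,345,270),7)
shot('top','t18')
E
```

```text
(no output)
```

View pics/s18.png

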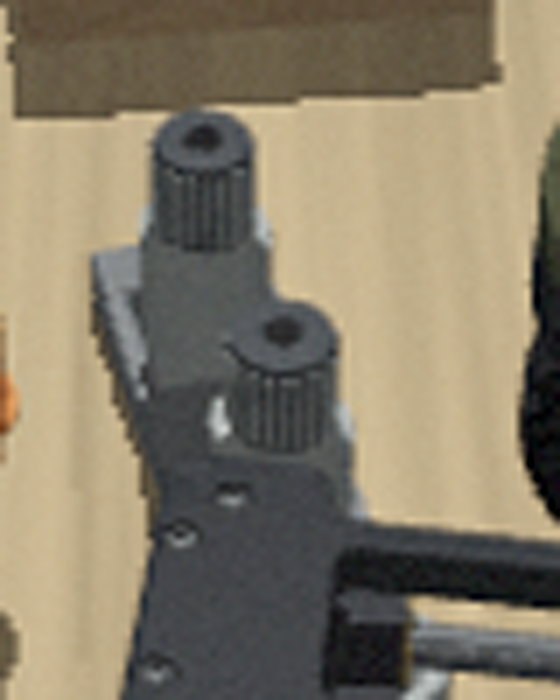

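View pics/t18.png

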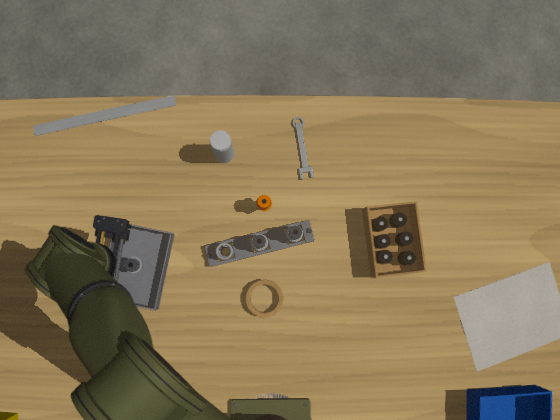

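```bash
python3 hz.py 0 293.6 189.3; python3 hz.py 1 305.2 217.0; python3 - <<'E'
from h import *
# ellipse of dark hole centroid, initial vs now
for f,off,boxes in [('side0',(0,0),{'0':(286,176,304,190),'1':(298,203,316,217)}),('s17',(0,0),{'0':(286,182,304,196),'1':(297,210,315,224)})]:
    im=cv2.cvtColor(cv2.imread(f'pics/{f}.png'),cv2.COLOR_BGR2GRAY).astype(float)
    for k,(x0,y0,x1,y1) in boxes.items():
        r=im[y0+2:y1-3,x0+4:x1-4]; m=r<np.percentile(r,12); ys,xs=np.nonzero(m); print(f,k,xs.mean()+x0+4,ys.mean()+y0+2)
E
```

```text
z top [ 0.5244 -0.0617  0.1031]
z top [0.5023 0.0257 0.1029]
side0 0 294.09090909090907 183.0
side0 1 305.2 210.0
s17 0 293.6363636363636 189.0909090909091
s17 1 304.6363636363636 216.9090909090909
```

Image heights say both are home: 103.1 and 102.9 mm against 103. The pixel shift at nut0 allows about 1 mm of doubt, so I'll do a gentle tightening check there.

```bash
python3 st.py 0
python3 -m jog '[[0.02,0,0.006,0,0],[0.055,0,0.019,0,0],[0.09,0,0.030,0,0],[0.125,0,0.041,0,0],[0.16,0,0.053,0,0],[0.195,0,0.065,0,0],[0.23,0,0.077,0,0],[0.26,0,0.086,0,0]]' >/dev/null; python3 st.py 0
```

```text
t 28.58 p [0.4468 0.3378 0.1802] rpy [-89.8   0.2 -98.2] q [-0.54  0.65 -0.31  1.79  0.28  0.74 -1.14] F [ 0.7 -0.7 -0.1] M [-0.04 -0.11  0.04] w 88.0
0 tool dx 0.3844 dz 0.1336
t 29.25 p [0.4934 0.0642 0.1772] rpy [-90.1  -0.1 -98.3] q [ 0.    0.59 -0.35  1.97  0.33  0.64 -0.71] F [0.6 0.5 0.5] M [-0.03 -0.1   0.05] w 88.2
0 tool dx 0.1201 dz 0.0485
```

```bash
python3 -m jog '[[0.03,0,0.012,0,0.2],[0.06,0,0.024,0,0.2],[0.09,0,0.036,0,0.2],[0.115,0,0.046,0,0.2],[0.1201,0,0.0485,0,0.2],[0.1201,0.01,0.0485,0,0.2],[0.1201,0.03,0.0485,0,0.2],[0.1201,0.05,0.0485,0,0.2]]' >/dev/null; python3 st.py 0
python3 -m jog '[[0,0.015,0,0,0.2],[0,0.03,0,0,0.2],[0,0.045,0,0,0.2],[0,0.06,0,0,0.2],[0,0.072,0,0,0.2],[0,0.079,0,0,0.2],[0,0.079,0,0,0.3],[0,0.079,0,0,0.4]]' >/dev/null; python3 st.py 0
```

```text
t 29.92 p [ 0.5245 -0.0564  0.127 ] rpy [-90.    0.1 -98.1] q [ 0.22  0.7  -0.33  1.93  0.39  0.58 -0.51] F [ 0.4 -0.2 -0.4] M [-0.02 -0.06  0.03] w 70.4
0 tool dx 0.0053 dz 0.0003
t 30.58 p [ 0.5242 -0.0571  0.0485] rpy [-90.1   0.  -98.1] q [ 0.16  0.82 -0.24  1.98  0.47  0.39 -0.58] F [-0.1 -0.3  0.1] M [-0.05 -0.13  0.  ] w 59.4
0 tool dx 0.0046 dz 0.0006
```

```bash
python3 -m jog '[[0.0046,0,0.0005,0,0.4],[0.0046,0,0.0005,0,0.5],[0.0046,0,0.0005,0,1],[0.0046,0,0.0005,0,1],[0.0046,0,0.0005,0,1],[0.0046,0,0.0005,0,1],[0.0046,0,0.0005,0,1],[0.0046,0,0.0005,0,1]]' 25 >/dev/null; python3 st.py 0
python3 -m jog '[[0,0,0,3,1],[0,0,0,6,1],[0,0,0,9,1],[0,0,0,12,1],[0,0,0,15,1],[0,0,0,18,1],[0,0,0,21,1],[0,0,0,24,1]]' 25 >/dev/null; python3 st.py 0
```

```text
t 31.25 p [ 0.5244 -0.0632  0.0493] rpy [-90.   -0.  -98.2] q [ 0.18  0.82 -0.24  1.98  0.47  0.4  -0.57] F [-2.6 -0.5  5.7] M [-0.1   0.24 -0.  ] w 31.0
0 tool dx -0.0014 dz -0.0006
t 31.92 p [ 0.5234 -0.0622  0.0493] rpy [ -90.1   -0.  -122.3] q [ 0.12  0.82 -0.14  1.98  0.3   0.37 -0.82] F [-3.1  1.5  8.3] M [0.27 0.7  0.12] w 31.6
0 tool dx -0.0008 dz 0.0003
```

```bash
python3 -m jog '[[0,0.0005,0,6,1],[0,0.001,0,12,1],[0,0.001,0,12,0.5],[0,0.001,0,12,0.2],[0,0.001,0,12,0.2],[0,0.001,0,12,0.2],[0,0.001,0,12,0.1],[0,-0.01,0,12,0]]' >/dev/null; python3 st.py
python3 -m jog '[[0,-0.03,0,0,0],[0,-0.06,0,0,0],[0,-0.09,0,0,0],[0,-0.12,0,0,0],[0,-0.15,0,0,0],[0,-0.17,0,0,0],[0,-0.18,0,0,0],[0,-0.18,0,0,0]]' >/dev/null; python3 st.py .4,-.3
```

```text
t 32.58 p [ 0.5234 -0.063   0.0577] rpy [-9.010e+01 -1.000e-01 -1.342e+02] q [ 0.1   0.8  -0.11  1.98  0.21  0.38 -0.94] F [-0.   0.8 -0.1] M [0.01 0.05 0.02] w 69.4
t 33.25 p [ 0.5263 -0.0632  0.2422] rpy [ -89.7    0.2 -134.2] q [ 0.15  0.52 -0.19  1.81  0.13  0.82 -0.87] F [ 0.5 -0.3  0.3] M [-0.02 -0.06  0.05] w 87.9
.4,-.3 tool dx 0.2578 dz 0.0746
```

```bash
python3 -m jog '[[0.03,0,0.009,0,0],[0.06,0,0.018,0,0],[0.09,0,0.027,0,0],[0.12,0,0.036,0,0],[0.155,0,0.045,0,0],[0.19,0,0.055,0,0],[0.225,0,0.065,0,0],[0.255,0,0.074,0,0]]' >/dev/null; python3 st.py
python3 - <<'E'
from h import *
shot('side','s20');crop('s20','s20c',(265,165,345,295),6); shot('top','t20')
for k,(x0,y0,x1,y1) in {'0':(286,182,304,196),'1':(297,210,315,224)}.items():
    im=cv2.cvtColor(cv2.imread('pics/s20.png'),cv2.COLOR_BGR2GRAY).astype(float)
    r=im[y0+2:y1-3,x0+4:x1-4]; m=r<np.percentile(r,12); ys,xs=np.nonzero(m); print(k,xs.mean()+x0+4,ys.mean()+y0+2)
E
```

```text
t 33.92 p [ 0.3974 -0.2992  0.2383] rpy [-9.010e+01 -1.000e-01 -1.343e+02] q [ 0.68  0.48 -0.2   1.9   0.13  0.77 -0.36] F [0.7 0.1 0.4] M [-0.07 -0.02  0.01] w 87.9
0 293.27272727272725 189.27272727272728
1 304.72727272727275 217.0
```

View pics/s20c.png

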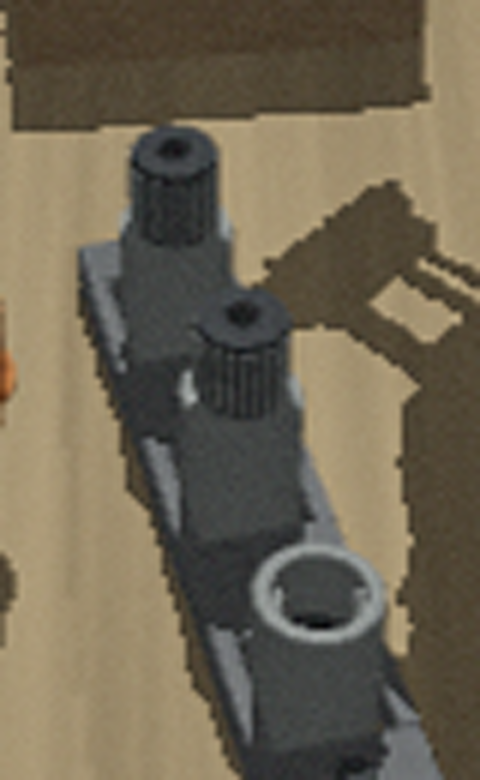

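View pics/t20.png

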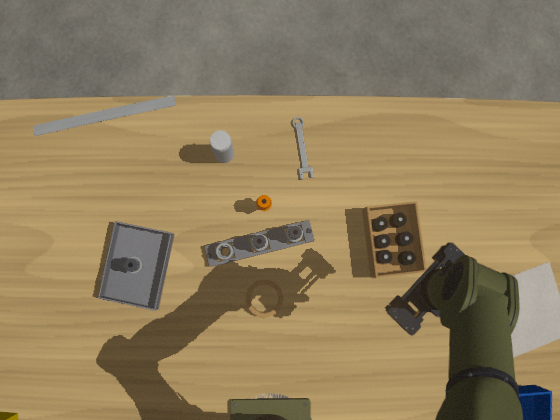

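View pics/s20.png

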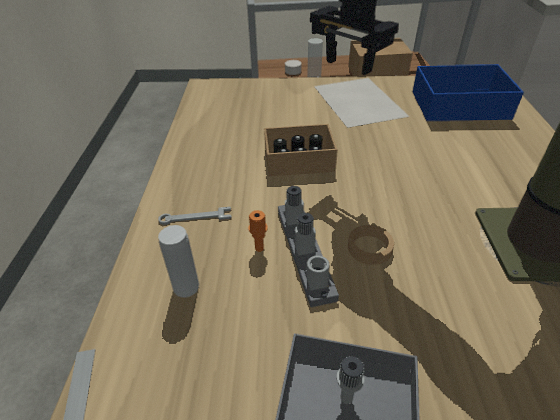

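The side view shows nut0's head at (293.3,189.3), unchanged by the extra 36° of tightening, and nut1's at (304.7,217.0). Nut2 is empty, the third spindle stands in the tray, and the can, tape, wrench and orange spindle have not moved.

```bash
python3 -c "
from station import sign_off; print(sign_off())"
```

```text
the job is handed in; nothing more can be done
None
```

I tried all three spindles. The ones in nut0 and nut1 are right-hand and are screwed fully home. The one in nut2 is left-hand and now stands upright in the grey tray. I handed in the job at about 34 s of the 72 s allowed.

- **nut0 and nut1:** in the last image heights, taken just before the final retightening at nut0, the heads were at 103.1 mm and 102.9 mm, against 103.0 mm expected when home. Turning nut0's spindle another 36° clockwise did not lower it any further.
- **nut2:** this spindle stopped going down after about 9 mm, with a push-back of about 24 N, then lifted straight out with almost no resistance.
- **Other objects:** by eye in the last images, the spray can, tape roll, wrench and orange look-alike look unmoved.

**What disagreed:**
- My first grasp closed on air. The fingers were about 27–30 mm higher than the reported tool height, so I corrected for that in every later move.
- The pixel shift at nut0 suggested the spindle could be about 1 mm short of home. That is why I did the extra tightening check, and it cleared the doubt.

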